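# Roll the bar blank into the V-block and butt it against the stop

### The arm

A 6-joint arm with a two-finger parallel gripper is mounted at the origin on a cart in front of the work surface, level with it; the furniture and walls round the work are solid. World frame = base frame: x ahead of the robot, y to its left, z up, the work surface at z = 0. Lengths are in m, angles in rad, forces in N, time in s.
With the tool pointing down it reaches from about 0.25 to 0.725 m from the base axis. Payload 4 kg.
Tool frame: the origin (TCP) lies on the centre line of the jaws, within the pads' length; the fingertips stand ahead of it and the grasp point (between the pads) lies 11 mm behind it (bot.tip_extent is the z of the fingertips in the tool frame, in m); z points along the fingers, y is the direction in which the jaws open and shut (so a half turn about z gives the same grasp; the last joint's range is limited). The gripper opens to 85 mm and grips with 20 to 120 N. Pads are 22 mm wide; open, the fingers measure 114 mm over their backs; the gripper's body (76 mm by 85 mm) begins 54 mm behind the grasp point. The pads swing forward as they close: fully open they stand 13 mm farther back than shut.
Start: joints at [-1.274, 0.241, 0.005, 1.335, 0, 1.571], TCP at [0.146, -0.478, 0.239] pointing down, gripper open.
Joint ranges: [-2.72, 2.72], [-1.05, 1.87], [-1.09, 1.28], [-1.99, 2.15], [-1.42, 1.44], [-3.14, 3.14]. Speed limits (rad/s): [2.79, 2.79, 3.14, 3.14, 3.14, 3.14].

### API

Orientations are given as a unit quaternion [x, y, z, w].
In Python, from workcell import bot gives the robot as it stands.
- The arm moves only by the shell command python3 -m jog 'ROWS'. ROWS is JSON, a list that holds one entry, the list of rows, each a list of 7 numbers: the shift along the world's x, y, z in m, then the turn, a rotation vector about the world's x, y, z in degrees, then the closure in counts, from 0 (fully open) to 255 (shut). In form: [[[tx, ty, tz, ax, ay, az, fingers], ...]]. A call has 1 to 10 rows; each row is the pose to reach, as a shift and turn from the pose commanded when the call began; what a row does not reach only later rows make up. A row lasts 1/12 s, in which the tool goes at most 41.7 mm and 7.16 degrees, less where a joint would pass 70% of its speed; a pose out of reach is approached as far as the arm can. A call with a gripper value outside its range is refused whole. The fingers move at their own pace and stop on an object; the grip force is fixed at half the most. Time passes only in rows, so rows that repeat a pose let the fingers close. It gives the time, the measured TCP pose, the force and the opening at its end, in the units of the state.
- bot.get_obs(): the state, without advancing time (a new reading comes with each control period).
- bot.camera(name): name is "side" or "top"; returns the picture (420x560x3 uint8, blue, green, red); there is no depth.
- bot.camera_model(name): a dict with "K" (3x3 intrinsics, pixels), "k1" (the pictures are not rectified: a ray, as slopes to the right and down, at radius r is drawn at 1 + k1 r^2 times it, then the intrinsics apply), "T" (4x4, takes a point from camera to world coordinates). Camera axes: x right, y down, z forward; pixel columns grow to the right and rows downward; lengths in m; the calibration is good to about 2 mm. A picture is of the moment at which its call begins. camera_model takes no time and is no camera call.
- bot.job_done(): hands the job in, once; it reports no verdict.
The state is a dict: "clock": time; "joint_pos": joint angles; "joint_vel": joint speeds; "tau": joint torques, N m; "eef_pos": TCP position; "tool_rot": TCP orientation; "ft_force": force on the tool from outside, world axes, zero at the start; "ft_torque": the same for the moment, N m; "grip_width": finger opening in m.
Only numpy, scipy, OpenCV 4.12 (cv2) and the standard library are available. Lean on these libraries where they do the work, as an engineer would, in place of code of your own. Each camera call takes 0.05 s, during which the arm holds its last target. There are 200 camera calls.

### The job

Roll the thicker of the two round metal bars along the bench by its side, up the ramp of the fixed V-block and into its groove. Then push on the end of the bar so that it slides along the groove until its other end touches the upright stop plate, and leave it lying there fully seated. Only push with the fingers: do not pick up or lift the bar, and leave the thinner bar, the vial, the stopper and the jar where they are.

Things in the scene. Friction and masses are not known exactly. Their poses are not given: they have to be found in the camera images.
- thick_bar: thicker polished aluminium round bar, 30 mm diameter, 120 mm long, 0.17 to 0.3 kg, friction about 0.35, free to roll. Origin: its middle, on its axis (15 mm above the bench at the start); x axis = the bar's axis, y and z turn as it rolls. It starts 115 to 150 mm from the groove's centre line, on either side, its axis within 0.1 rad of the groove's, far enough back to roll past the stop.
- thin_bar: the thinner round bar, 20 mm in diameter and 120 mm long, same metal, to be left alone. Origin at its middle on its axis, x axis along the bar.
- v_block: fixed low steel V-block. Origin on the bench under the groove's centre line; x along the groove, away from the robot, z up. Groove from x = -60 (open end) to +50 mm (face of the stop plate, 60 mm wide, 34 high, 10 thick). Section, both sides: a ramp rises from the bench at y = 50 mm to a ridge 10.5 mm high at y = 15, then the V falls at 30 degrees to its bottom, 1.8 mm above the bench at y = 0.
- v_home (a point): where the thick bar's middle lies when it is seated in the V with its end against the stop plate: x = -10, y = 0, z = 19.1 mm in the block's frame, axes as the block's. The bar's near end then sticks 10 mm out of the groove's open end. Rolled in without turning, the bar lies some 10 to 55 mm short of this, towards the robot.
- black_lid_vial: small vial with a black lid, 22 mm in diameter, 45 mm high, standing beyond the V-block; leave alone. Origin at the centre of its underside.
- stopper: dark grey tapered rubber stopper, 42 mm in diameter, 28 mm high, standing beyond the V-block; leave alone. Origin at the centre of its underside.
- salve_jar: white jar with a black lid, 60 mm in diameter, 41 mm high, standing beyond the V-block; leave alone. Origin at the centre of its underside.

How it is judged:
On the way, in this order (a step that is already met when the one before it is completed fails the run):
1. the thick bar has rolled at least a sixth of a turn, lying on bench or ramp (angle between thick_bar's own z axis and vertical above 1 rad and height (world z) of thick_bar below 0.035 m), for 0.1 s.
2. the thick bar lies in the V groove (y of thick_bar in the frame of v_home between -0.004 and 0.004 m and z of thick_bar in the frame of v_home below 0.003 m and angle between the x axis of thick_bar and the x axis of v_block, either way round below 0.06 rad), for 0.1 s.
3. the bar's end has reached the stop (x of thick_bar in the frame of v_home above -0.003 m), for 0.1 s.
At the end, for the whole second after the job is handed in: The thick bar lies at rest in the V groove (within 3 mm sideways and 2.5 mm in height of its seat, in line with the groove to 0.04 rad) with its end within 3 mm of the stop plate (y of thick_bar in the frame of v_home between -0.003 and 0.003 m and z of thick_bar in the frame of v_home between -0.004 and 0.0025 m and x of thick_bar in the frame of v_home between -0.003 and 0.003 m and angle between the x axis of thick_bar and the x axis of v_block, either way round below 0.04 rad and linear speed of thick_bar below 0.02 m/s); the robot touches nothing.
It fails at once if the thick bar is lifted (its middle more than 38 mm above the bench) (height (world z) of thick_bar above 0.038 m).
It fails at once if the thick bar is tipped up by more than 0.3 rad (angle between thick_bar's own x axis and vertical below 1.27 rad or angle between thick_bar's own x axis and vertical above 1.87 rad).
It fails at once if the thin bar is disturbed (moved more than 20 mm) (distance of thin_bar from where it was at the start of the episode above 0.02 m).
It fails at once if the vial, the stopper or the jar is disturbed (moved more than 20 mm) (distance of any of black_lid_vial, stopper, salve_jar from where it was at the start of the episode above 0.02 m).
It also fails if it takes over 45 s, if anything falls off the work surface, if the arm or the gripper's body presses on something with over 40 N, if the wrist force passes 120 N, or if a joint passes its speed limit or range.

## Working session

There is one attempt and no reset: what is moved stays moved. The work goes in short steps, Python scripts to look and compute and a shell command to move; the robot and the scene stay as the last step left them, time stands still between calls to the robot, and variables do not carry over. Pictures are saved under pics/ and viewed, about 8 in all and at most 12, crops included, and the job is handed in when it is done.

```bash
mkdir -p pics; cat > h.py <<'E'
import numpy as np, cv2
from workcell import bot
def ray(name,u,v):
    m=bot.camera_model(name);K=np.array(m["K"]);T=np.array(m["T"])
    d=cv2.undistortPoints(np.array([[[u,v]]],float),K,np.array([m["k1"],0,0,0.]))[0,0]
    return T[:3,3],T[:3,:3]@np.array([d[0],d[1],1])
def at(name,u,v,z):
    o,d=ray(name,u,v);return o+d*(z-o[2])/d[2]
def tri(a,b):
    (o1,d1),(o2,d2)=ray(*a),ray(*b)
    s=np.linalg.lstsq(np.c_[d1,-d2],o2-o1,rcond=None)[0]
    p,q=o1+s[0]*d1,o2+s[1]*d2
    return (p+q)/2,np.linalg.norm(p-q)
def proj(name,p):
    m=bot.camera_model(name);K=np.array(m["K"]);T=np.linalg.inv(np.array(m["T"]))
    return cv2.projectPoints(np.array([p],float),cv2.Rodrigues(T[:3,:3])[0],T[:3,3],K,np.array([m["k1"],0,0,0.]))[0][0,0]
E
python3 - <<'E'
from h import *
for n in("top","side"):
    cv2.imwrite(f"pics/{n}0.png",bot.camera(n)); m=bot.camera_model(n); print(n,np.round(m["T"],3).tolist(),m["k1"],np.round(m["K"],1).tolist())
o=bot.get_obs();print(o,bot.tip_extent)
E
```

```text
top [[0.003, -0.993, 0.117, 0.534], [-0.999, 0.002, 0.038, -0.024], [-0.038, -0.117, -0.992, 0.889], [0.0, 0.0, 0.0, 1.0]] -0.09394527112761618 [[436.7, 0.0, 280.5], [0.0, 436.7, 215.1], [0.0, 0.0, 1.0]]
side [[0.901, -0.304, 0.309, 0.347], [-0.433, -0.601, 0.672, -0.569], [-0.019, -0.739, -0.673, 0.606], [0.0, 0.0, 0.0, 1.0]] -0.15995063490103428 [[481.9, 0.0, 284.1], [0.0, 481.9, 202.5], [0.0, 0.0, 1.0]]
{'clock': 0.1, 'joint_pos': array([-1.27401274e+00,  2.41338954e-01,  3.88056037e-03,  1.33518957e+00,
       -3.22058186e-06,  1.57079326e+00]), 'joint_vel': array([ 0.00122574,  0.00022642,  0.00433503, -0.00026067,  0.00106612,
       -0.00068839]), 'tau': array([-6.94482696e-05, -3.73138654e+01,  2.53010219e+01,  1.08376375e-02,
        2.06879957e-05, -2.23529248e-06]), 'eef_pos': array([ 0.14606526, -0.47762861,  0.23850955]), 'tool_rot': array([ 9.89009476e-01,  1.47849246e-01, -1.38471354e-04, -9.15405631e-04]), 'ft_force': array([0.07758185, 0.15526172, 0.05593558]), 'ft_torque': array([-0.0149855 , -0.01734509, -0.00271063]), 'grip_width': 0.08507607330450763} 0.008
```

View pics/top0.png

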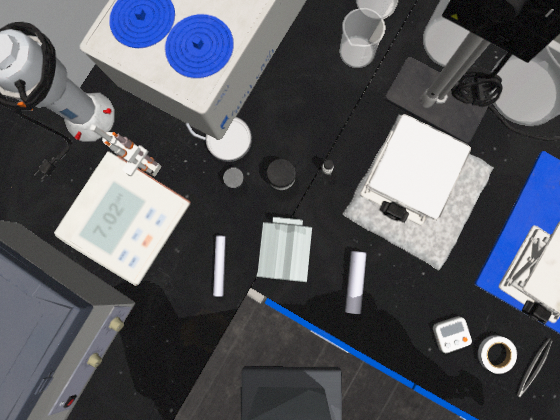

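View pics/side0.png

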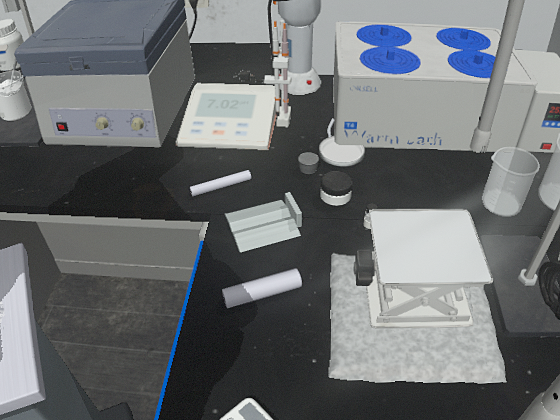

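The top view shows the V-block at about (285,250), with its stop plate on the far side at (288,220). The thick bar is to the right at (356,283) and the thin bar to the left at (220,266). In the side view the thick bar is at (262,288). I'll enlarge both.

```bash
python3 - <<'E'
import cv2
a=cv2.imread("pics/top0.png")[205:325,205:385]; cv2.imwrite("pics/tc.png",cv2.resize(a,None,fx=4.4,fy=4.4,interpolation=cv2.INTER_CUBIC))
a=cv2.imread("pics/side0.png")[160:320,180:380-60]; cv2.imwrite("pics/sc.png",cv2.resize(a,None,fx=3.75,fy=3.75,interpolation=cv2.INTER_CUBIC))
E
```

```text
(no output)
```

View pics/tc.png

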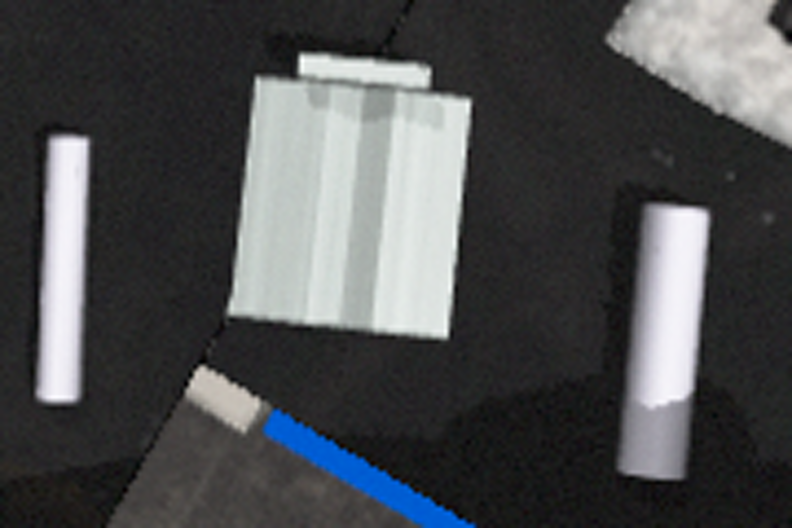

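View pics/sc.png

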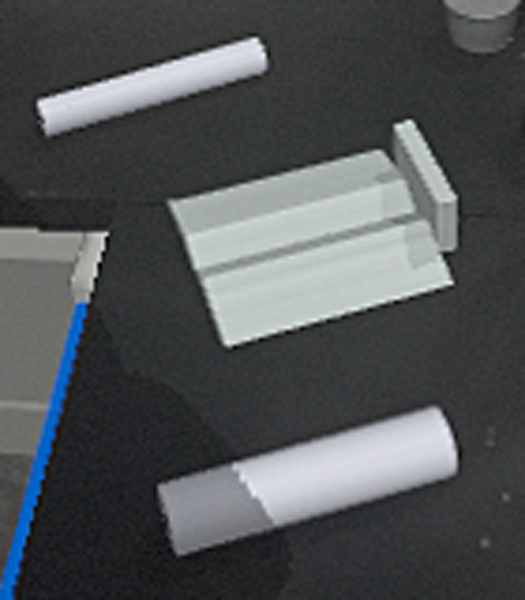

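The top crop has the block toes at (230,316), (447,338), (257,76) and (471,98). The thick bar's ends are at (677,207) and (652,476). The side crop has the same toes at (168,200), (227,347), (382,150) and (452,284), with bar ends near (170,520) and (448,440).

```bash
cat > m.py <<'E'
from h import *
t=lambda u,v:("top",205+(u+.5)/4.4-.5,205+(v+.5)/4.4-.5)
s=lambda u,v:("side",180+(u+.5)/3.75-.5,160+(v+.5)/3.75-.5)
if __name__=="__main__":
    P={}
    for k,a,b in [("nl",(230,316),(168,200)),("nr",(447,338),(227,347)),("fl",(257,76),(382,150)),("fr",(471,98),(452,284)),("plateTL",(299,54),(404,121)),
              ("bar far",(677,207),(448,440)),("bar near",(652,476),(170,520)),("thin far",(70,136),(262,55)),("thin near",(58,402),(44,117))]:
        p,e=tri(t(*a),s(*b)); z=0 if k[:2] in("nl","nr","fl","fr") else .034 if k[0]=="p" else .01 if k[0]=="t" else .015
        q,r=at(*t(*a),z),at(*s(*b),z); P[k]=(q+r)/2
        print(k,p.round(4),round(e,4),"top",q.round(4)[:2],"side",r.round(4)[:2])
    yaw=lambda a,b:np.arctan2(*(P[a]-P[b])[[1,0]])
    y=(yaw("fl","nl")+yaw("fr","nr"))/2
    near=(P["nl"]+P["nr"])/2;far=(P["fl"]+P["fr"])/2
    print("len",np.linalg.norm(far-near),"w",np.linalg.norm(P["nl"]-P["nr"]),np.linalg.norm(P["fl"]-P["fr"]))
    c=np.array([np.cos(y),np.sin(y),0]);n=np.array([-c[1],c[0],0])
    perp=np.arctan2(*(P["nl"]-P["nr"])[[1,0]])-np.pi/2
    O=near+.06*c; print("yaw",y,perp,"O",O,"bar yaw",yaw("bar far","bar near"),"L",np.linalg.norm(P["bar far"]-P["bar near"]))
    for k in("bar far","bar near","thin far","thin near"):print(k,(P[k]-O)@c,(P[k]-O)@n)
    B=(P["bar far"]+P["bar near"])/2;print("B",B,(B-O)@c,(B-O)@n)
    H=O-.01*c;print("home",H)
E
python3 m.py
```

```text
nl [0.5139 0.0565 0.0033] 0.0014 top [0.5131 0.0571] side [0.5154 0.0597]
nr [ 0.5044 -0.043   0.0006] 0.0019 top [ 0.5035 -0.0427] side [ 0.5054 -0.0428]
fl [6.244e-01 4.530e-02 2.000e-04] 0.0004 top [0.6242 0.0453] side [0.6247 0.0454]
fr [ 0.6135 -0.054   0.0009] 0.0005 top [ 0.6138 -0.0542] side [ 0.6137 -0.0532]
plateTL [0.6291 0.0244 0.0341] 0.0033 top [0.6306 0.0239] side [0.6276 0.025 ]
bar far [ 0.5634 -0.1465  0.0168] 0.0013 top [ 0.5629 -0.1466] side [ 0.5647 -0.1454]
bar near [ 0.4441 -0.1339  0.0174] 0.0024 top [ 0.4427 -0.1338] side [ 0.4457 -0.1325]
thin far [0.5956 0.1308 0.0104] 0.0003 top [0.5954 0.1309] side [0.5959 0.1312]
thin near [0.4754 0.1337 0.0123] 0.0028 top [0.4739 0.1345] side [0.4772 0.1359]
len 0.11040272217115518 w 0.1015898275398887 0.09961065230630055
yaw -0.10877117623886057 -0.09681943821336336 O [0.56901207 0.00131751 0.        ] bar yaw -0.1067618212716915 L 0.120262064335864
bar far 0.010780956049779241 -0.14700468423771776
bar near -0.10948086550668004 -0.147246333251443
thin far 0.012409299489883027 0.13189632556875616
thin near -0.10746351299273157 0.12295909026240452
B [ 0.50398229 -0.13958125  0.015     ] -0.04934995472845044 -0.14712550874458039
home [0.55907117 0.00240308 0.        ]
```

The measurements hold up: the toes lie at z≈0, the widths are about 100 mm, the block length 110 mm and the bar length 120 mm. The bar is at block y = −147 mm and x = −49 mm, parallel to the groove, whose yaw is about −6°. I'll push with the two open fingers spread along the bar's axis, so the tool turns +67°.

```bash
python3 -m jog '[[[0.353,0.292,0,0,0,67,0],[0.353,0.292,0,0,0,67,0],[0.353,0.292,0,0,0,67,0],[0.353,0.292,0,0,0,67,0],[0.353,0.292,0,0,0,67,0],[0.353,0.292,0,0,0,67,0],[0.353,0.292,0,0,0,67,0],[0.353,0.292,0,0,0,67,0],[0.353,0.292,0,0,0,67,0],[0.353,0.292,0,0,0,67,0]]]'
```

```text
clock: 0.93
eef_pos: [0.4683, -0.2108, 0.239]
tool_rot: [0.741, 0.671, -0.0, -0.0]
ft_force: [-0.2, -0.7, -0.0]
grip_width: 0.085
```

```bash
python3 -m jog '[[[0,0,0,0,0,0,0],[0,0,0,0,0,0,0]]]'; python3 -c "
from h import *
o=bot.get_obs();q=o['tool_rot'];print(o['eef_pos'],np.degrees(2*np.arctan2(q[1],q[0]))-90,bot.tip_extent)"
```

```text
clock: 1.1
eef_pos: [0.4684, -0.2106, 0.2384]
tool_rot: [0.742, 0.671, -0.0, -0.001]
ft_force: [-0.5, -0.6, -1.0]
grip_width: 0.0855
[ 0.4683879  -0.21063136  0.23840221] -5.739415709190027 0.008
```

```bash
python3 -m jog '[[[0.031,0.025,-0.04,0,0,0,0],[0.031,0.025,-0.08,0,0,0,0],[0.031,0.025,-0.12,0,0,0,0],[0.031,0.025,-0.15,0,0,0,0],[0.031,0.025,-0.178,0,0,0,0],[0.031,0.025,-0.178,0,0,0,0],[0.031,0.025,-0.178,0,0,0,0],[0.031,0.025,-0.178,0,0,0,0]]]'; python3 -c "
from h import *
o=bot.get_obs();q=o['tool_rot'];print(o['eef_pos'],np.degrees(2*np.arctan2(q[1],q[0]))-90)
a,b=bot.camera('side'),bot.camera('top')
a=cv2.resize(a[130:370,130:400],None,fx=2,fy=2);b=cv2.resize(b[180:420,260:390],None,fx=2,fy=2)
cv2.imwrite('pics/p1.png',np.hstack([a,b]))"
```

```text
clock: 1.77
eef_pos: [0.4989, -0.1888, 0.063]
tool_rot: [0.744, 0.669, 0.0, 0.001]
ft_force: [1.1, -0.4, 0.7]
grip_width: 0.0852
[ 0.49893526 -0.18881295  0.06300184] -6.088849417418757
```

View pics/p1.png

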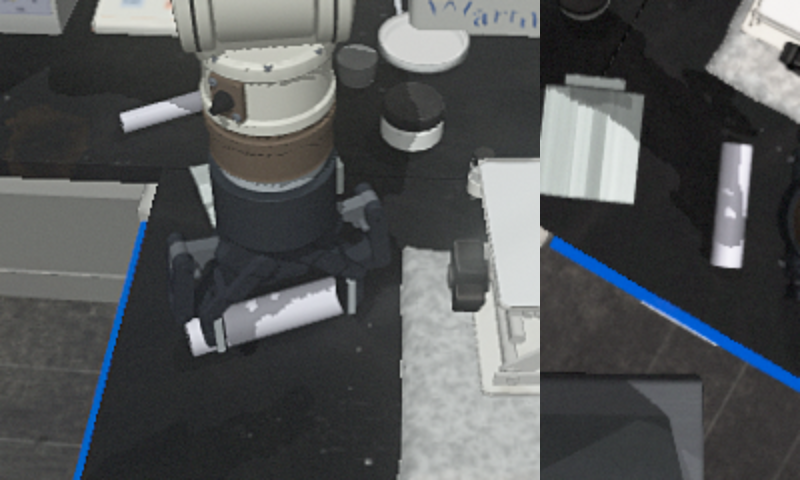

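The fingers straddle the bar's line on the camera's side, with tips at crop (221,350) and (350,312), and the jack and pad are clear. I'll check the tip height by projection.

```bash
python3 -c "
from h import *
o=bot.get_obs();p=o['eef_pos'];c=np.array([.9945,-.105,0]);n=np.array([.105,.9945,0])
for z in(.050,.055,.063):
  print(z,[((proj('side',[*(p+s*c*.046-n*.011)[:2],z])-130)*2).round(0) for s in(-1,1)])
B=np.array([.504,-.1396,0]);print((p-B)@c,(p-B)@n)"
```

```text
0.05 [array([227., 368.]), array([351., 331.])]
0.055 [array([226., 364.]), array([351., 327.])]
0.063 [array([225., 357.]), array([351., 320.])]
0.001245034217714401 -0.04940452290387705
```

```bash
python3 -m jog '[[[0,0,-0.02,0,0,0,0],[0,0,-0.035,0,0,0,0],[0,0,-0.045,0,0,0,0],[0,0,-0.051,0,0,0,0],[0,0,-0.051,0,0,0,0],[0,0,-0.051,0,0,0,0]]]'; python3 -c "
from h import *
o=bot.get_obs();p=o['eef_pos'];print(p)
a=cv2.resize(bot.camera('side')[240:360,190:340],None,fx=5,fy=5,interpolation=cv2.INTER_CUBIC)
cv2.imwrite('pics/p2.png',a)
c=np.array([.9945,-.105,0]);n=np.array([.105,.9945,0])
for z in(0,.006,.012,.018):
  print(z,[((proj('side',[*(p+s*c*.046-n*.011)[:2],z])-[190,240])*5).round(0) for s in(-1,1)])"
```

```text
clock: 2.37
eef_pos: [0.4988, -0.1878, 0.011]
tool_rot: [0.743, 0.669, 0.0, 0.0]
ft_force: [0.5, 0.1, 0.2]
grip_width: 0.0855
[ 0.49877707 -0.18778743  0.01100077]
0 [array([275., 468.]), array([570., 377.])]
0.006 [array([274., 457.]), array([570., 365.])]
0.012 [array([272., 445.]), array([570., 354.])]
0.018 [array([270., 434.]), array([570., 342.])]
```

View pics/p2.png

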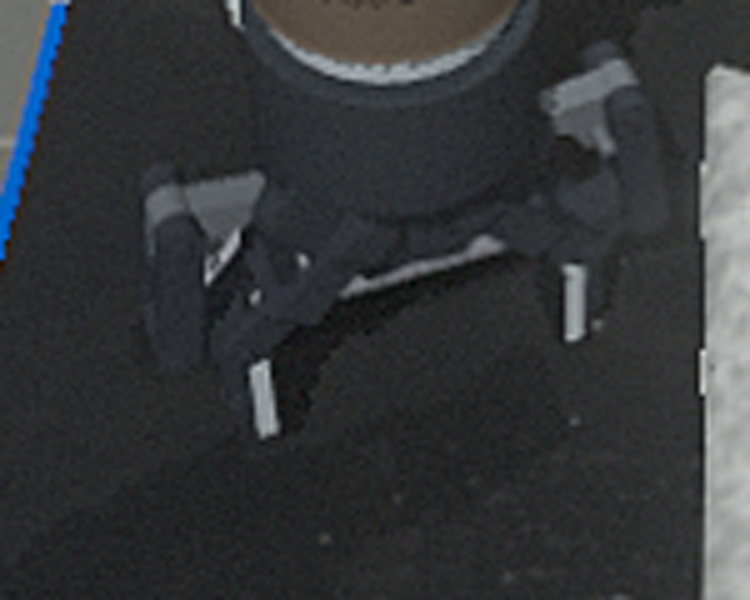

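The tips stand about 6 mm above the TCP when open, so a TCP z of 0.002 puts them at about 8 mm. I'll lower and push along n = (0.105, 0.9945).

```bash
python3 -m jog '[[[0,0,-0.005,0,0,0,0],[0,0,-0.009,0,0,0,0],[0.0004,0.004,-0.009,0,0,0,0],[0.0008,0.008,-0.009,0,0,0,0],[0.0013,0.012,-0.009,0,0,0,0],[0.0017,0.016,-0.009,0,0,0,0],[0.0021,0.020,-0.009,0,0,0,0],[0.0025,0.024,-0.009,0,0,0,0],[0.003,0.028,-0.009,0,0,0,0],[0.0034,0.032,-0.009,0,0,0,0]]]'
python3 -m jog '[[[0.0004,0.004,0,0,0,0,0],[0.0008,0.008,0,0,0,0,0],[0.0013,0.012,0,0,0,0,0],[0.0017,0.016,0,0,0,0,0],[0.0021,0.020,0,0,0,0,0],[0.0025,0.024,0,0,0,0,0],[0.003,0.028,0,0,0,0,0],[0.0034,0.032,0,0,0,0,0],[0.0038,0.036,0,0,0,0,0],[0.0042,0.040,0,0,0,0,0]]]'
python3 -c "
from h import *
p=bot.get_obs()['eef_pos'];c=np.array([.9945,-.105,0]);n=np.array([.105,.9945,0]);O=np.array([.569,.0013,0])
print(p,(p-O)@c,(p-O)@n)
a=cv2.resize(bot.camera('top')[200:340,230:390],None,fx=4,fy=4,interpolation=cv2.INTER_CUBIC)
cv2.imwrite('pics/p3.png',a)"
```

```text
clock: 3.25
eef_pos: [0.5018, -0.1551, 0.0014]
tool_rot: [0.743, 0.669, 0.0, 0.0]
ft_force: [0.8, 0.1, -0.4]
grip_width: 0.0851
clock: 4.08
eef_pos: [0.5059, -0.1151, 0.0013]
tool_rot: [0.743, 0.669, -0.0, -0.0]
ft_force: [0.1, 0.6, -0.4]
grip_width: 0.0853
[ 0.505942   -0.11514742  0.00130926] -0.050484206508306914 -0.12242805070041514
```

View pics/p3.png

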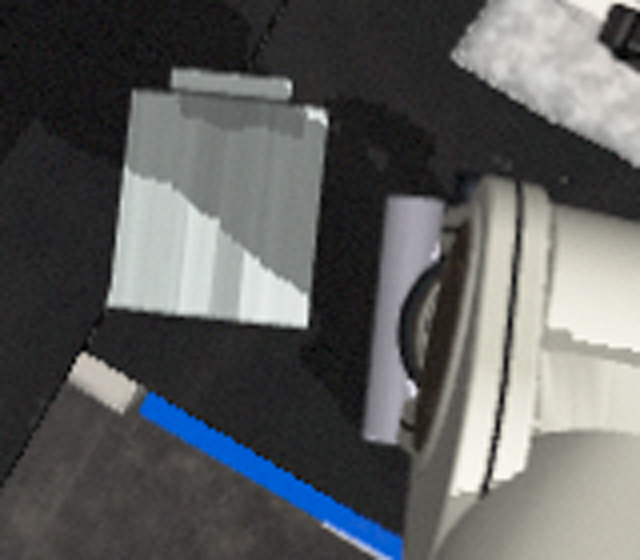

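The bar is rolling ahead of the fingers and still parallel to the groove: its left edge runs (388,198) to (363,440), against the block edge from (327,105) to (308,325). I'll continue up the ramp.

```bash
python3 -m jog '[[[0.0004,0.004,0,0,0,0,0],[0.0008,0.008,0,0,0,0,0],[0.0013,0.012,0,0,0,0,0],[0.0017,0.016,0,0,0,0,0],[0.0021,0.020,0,0,0,0,0],[0.0025,0.024,0.001,0,0,0,0],[0.003,0.028,0.002,0,0,0,0],[0.0034,0.032,0.003,0,0,0,0],[0.0038,0.036,0.004,0,0,0,0],[0.0042,0.040,0.005,0,0,0,0]]]'
python3 -m jog '[[[0.0004,0.004,0,0,0,0,0],[0.0008,0.008,0,0,0,0,0],[0.0013,0.012,0,0,0,0,0],[0.0016,0.015,0,0,0,0,0],[0.0019,0.018,0,0,0,0,0],[0.0022,0.021,0.001,0,0,0,0],[0.0025,0.024,0.001,0,0,0,0],[0.0028,0.027,0.002,0,0,0,0],[0.0032,0.030,0.002,0,0,0,0],[0.0035,0.033,0.002,0,0,0,0]]]'
python3 -c "
from h import *
p=bot.get_obs()['eef_pos'];c=np.array([.9945,-.105,0]);n=np.array([.105,.9945,0]);O=np.array([.569,.0013,0])
print(p,(p-O)@c,(p-O)@n)"
```

```text
clock: 4.97
eef_pos: [0.5102, -0.0752, 0.0065]
tool_rot: [0.743, 0.669, 0.0, 0.0]
ft_force: [0.7, 0.7, 1.0]
grip_width: 0.0853
clock: 5.8
eef_pos: [0.5136, -0.0423, 0.0084]
tool_rot: [0.743, 0.669, 0.0, 0.0]
ft_force: [-0.3, -3.2, 2.3]
grip_width: 0.0854
[ 0.51364526 -0.04231553  0.00837772] -0.05047066042223392 -0.04918789041422946
```

```bash
python3 -m jog '[[[0.0002,0.002,0,0,0,0,0],[0.0004,0.004,0,0,0,0,0],[0.0006,0.006,0,0,0,0,0],[0.0008,0.008,0,0,0,0,0],[0.0010,0.0095,0,0,0,0,0],[0.0012,0.011,0,0,0,0,0],[0.0013,0.012,0,0,0,0,0],[0.0013,0.012,0,0,0,0,0],[0.0013,0.012,0,0,0,0,0],[0.0013,0.012,0,0,0,0,0]]]'
python3 -c "
from h import *
p=bot.get_obs()['eef_pos'];c=np.array([.9945,-.105,0]);n=np.array([.105,.9945,0]);O=np.array([.569,.0013,0])
print(p,(p-O)@c,(p-O)@n)
a=cv2.resize(bot.camera('top')[200:340,230:390],None,fx=2.5,fy=2.5,interpolation=cv2.INTER_CUBIC)
b=cv2.resize(bot.camera('side')[160:300,200:360],None,fx=2.5,fy=2.5,interpolation=cv2.INTER_CUBIC)
cv2.imwrite('pics/p4.png',np.hstack([a,b]))"
```

```text
clock: 6.63
eef_pos: [0.5148, -0.0305, 0.0083]
tool_rot: [0.743, 0.669, 0.0, -0.0]
ft_force: [0.1, 0.2, -0.5]
grip_width: 0.0855
[ 0.51484823 -0.03048284  0.00826135] -0.05051673724988778 -0.03729396967224076
```

View pics/p4.png

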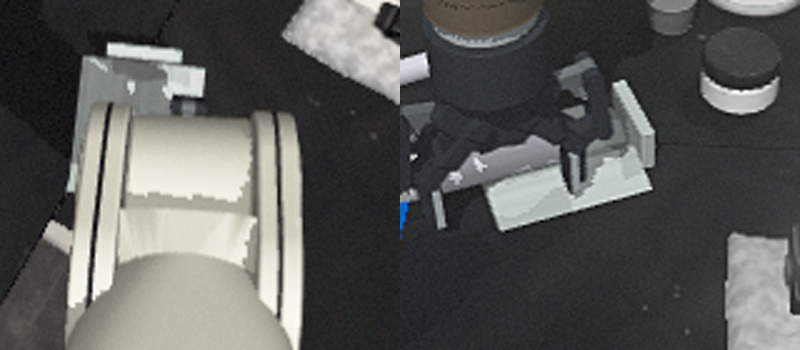

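The bar looks to be in the groove and the wrist force is near zero. I'll back off, rise and move behind the bar's near end, closing the fingers on the way.

```bash
python3 -m jog '[[[-0.001,-0.01,0,0,0,0,0],[-0.002,-0.02,0.005,0,0,0,0],[-0.003,-0.03,0.02,0,0,0,0],[-0.003,-0.03,0.06,0,0,0,0],[-0.003,-0.03,0.09,0,0,0,0],[-0.04,-0.02,0.09,0,0,0,120],[-0.07,0.01,0.09,0,0,0,255],[-0.100,0.0475,0.09,0,0,0,255],[-0.100,0.0475,0.09,0,0,0,255],[-0.100,0.0475,0.09,0,0,0,255]]]'
python3 -m jog '[[[0,0,0,0,0,0,255],[0,0,0,0,0,0,255],[0,0,0,0,0,0,255]]]'
python3 -c "
from h import *
p=bot.get_obs()['eef_pos'];c=np.array([.9945,-.105,0]);n=np.array([.105,.9945,0]);O=np.array([.569,.0013,0])
print(p,(p-O)@c,(p-O)@n)
a=cv2.resize(bot.camera('top')[200:340,230:390],None,fx=2.5,fy=2.5,interpolation=cv2.INTER_CUBIC)
b=cv2.resize(bot.camera('side')[160:300,180:340],None,fx=2.5,fy=2.5,interpolation=cv2.INTER_CUBIC)
cv2.imwrite('pics/p5.png',np.hstack([a,b]))
for x in(-.109,.011): print((proj('top',O+c*x+[0,0,.019])-[230,200])*2.5,(proj('side',O+c*x+[0,0,.019])-[180,160])*2.5+[400,0])"
```

```text
clock: 7.57
eef_pos: [0.4128, 0.0174, 0.0987]
tool_rot: [0.742, 0.67, -0.0, -0.0]
ft_force: [-0.5, -0.2, 0.6]
grip_width: 0.0256
clock: 7.82
eef_pos: [0.4162, 0.016, 0.0986]
tool_rot: [0.744, 0.669, 0.0, 0.001]
ft_force: [-0.5, 0.3, 0.3]
grip_width: 0.0001
[0.41622009 0.01601114 0.09855667] -0.15348428635195444 -0.0014116638492139132
[120.63748746 258.95017809] [457.50243652 179.28911559]
[136.90804737 107.51611986] [623.44836077 136.48586189]
```

View pics/p5.png

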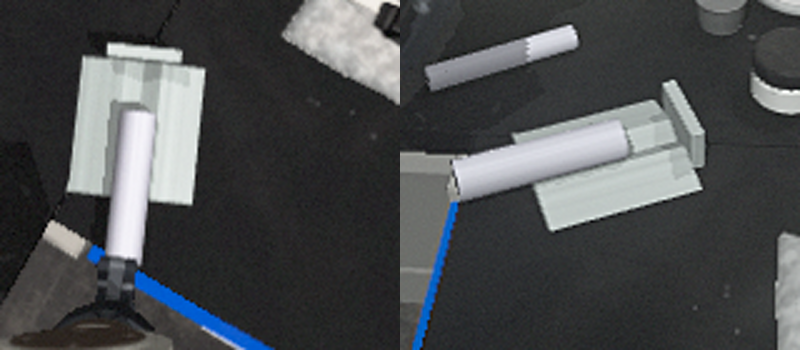

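The bar is seated in the groove, with its far end at top crop (137,109), where the projection predicted it. The closed fingers are behind its near end. I'll lower them and push along c = (0.9945, −0.105).

```bash
python3 -m jog '[[[0,0.001,-0.03,0,0,0,255],[0,0.001,-0.06,0,0,0,255],[0,0.001,-0.082,0,0,0,255],[0,0.001,-0.082,0,0,0,255],[0.005,0.0005,-0.082,0,0,0,255],[0.01,0,-0.082,0,0,0,255],[0.015,-0.0005,-0.082,0,0,0,255],[0.02,-0.001,-0.082,0,0,0,255],[0.023,-0.0013,-0.082,0,0,0,255],[0.026,-0.0017,-0.082,0,0,0,255]]]'
python3 -m jog '[[[0.003,-0.0003,0,0,0,0,255],[0.006,-0.0006,0,0,0,0,255],[0.009,-0.0009,0,0,0,0,255],[0.012,-0.0013,0,0,0,0,255],[0.015,-0.0016,0,0,0,0,255],[0.018,-0.0019,0,0,0,0,255],[0.021,-0.0022,0,0,0,0,255],[0.024,-0.0025,0,0,0,0,255],[0.027,-0.0028,0,0,0,0,255],[0.027,-0.0028,0,0,0,0,255]]]'
python3 -c "
from h import *
p=bot.get_obs()['eef_pos'];c=np.array([.9945,-.105,0]);n=np.array([.105,.9945,0]);O=np.array([.569,.0013,0])
print(p,(p-O)@c,(p-O)@n)
a=cv2.resize(bot.camera('top')[200:340,230:390],None,fx=2.5,fy=2.5,interpolation=cv2.INTER_CUBIC)
b=cv2.resize(bot.camera('side')[160:300,180:340],None,fx=2.5,fy=2.5,interpolation=cv2.INTER_CUBIC)
cv2.imwrite('pics/p6.png',np.hstack([a,b]))"
```

```text
clock: 8.75
eef_pos: [0.4422, 0.0152, 0.0171]
tool_rot: [0.743, 0.669, 0.001, 0.001]
ft_force: [0.1, 0.5, -0.5]
grip_width: 0.0001
clock: 9.58
eef_pos: [0.469, 0.0123, 0.0164]
tool_rot: [0.743, 0.669, 0.0, 0.0]
ft_force: [-0.4, 0.5, -0.7]
grip_width: 0.0001
[0.46900908 0.01233549 0.0163843 ] -0.10059969263908243 0.0004757484118331299
```

View pics/p6.png

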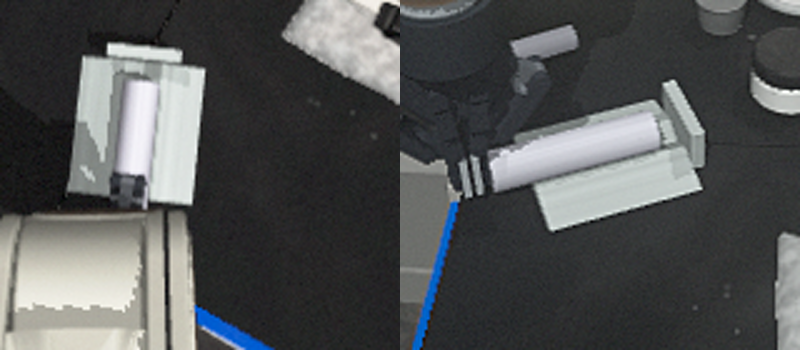

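The bar has slid about 22 mm and is in line, with its far end at top crop (139,81) and about 16 mm still to go. I'll continue slowly and watch the force.

```bash
python3 -m jog '[[[0.002,-0.0002,0,0,0,0,255],[0.004,-0.0004,0,0,0,0,255],[0.006,-0.0006,0,0,0,0,255],[0.008,-0.0008,0,0,0,0,255],[0.010,-0.001,0,0,0,0,255],[0.011,-0.0012,0,0,0,0,255],[0.012,-0.0013,0,0,0,0,255],[0.013,-0.0014,0,0,0,0,255],[0.014,-0.0015,0,0,0,0,255],[0.014,-0.0015,0,0,0,0,255]]]'
for i in 1; do python3 -m jog '[[[0.0005,0,0,0,0,0,255],[0.001,-0.0001,0,0,0,0,255],[0.0015,-0.0001,0,0,0,0,255],[0.002,-0.0002,0,0,0,0,255]]]'; done
```

```text
clock: 10.52
eef_pos: [0.4822, 0.0109, 0.0163]
tool_rot: [0.743, 0.669, 0.0, 0.0]
ft_force: [-0.1, 0.6, -1.0]
grip_width: 0.0
clock: 10.85
eef_pos: [0.4839, 0.0107, 0.0163]
tool_rot: [0.743, 0.669, 0.0, -0.0]
ft_force: [-1.8, -0.7, 0.8]
grip_width: 0.0001
```

```bash
python3 -m jog '[[[0.0005,0,0,0,0,0,255],[0.001,-0.0001,0,0,0,0,255],[0.001,-0.0001,0,0,0,0,255]]]'; python3 -m jog '[[[0.0005,0,0,0,0,0,255],[0.001,-0.0001,0,0,0,0,255],[0.001,-0.0001,0,0,0,0,255]]]'; python3 -m jog '[[[0.0005,0,0,0,0,0,255],[0.001,-0.0001,0,0,0,0,255],[0.001,-0.0001,0,0,0,0,255]]]'
```

```text
clock: 11.1
eef_pos: [0.4851, 0.0106, 0.0163]
tool_rot: [0.743, 0.669, 0.0, 0.0]
ft_force: [-0.7, -0.2, 0.5]
grip_width: 0.0001
clock: 11.35
eef_pos: [0.4861, 0.0105, 0.0163]
tool_rot: [0.743, 0.669, 0.0, 0.0]
ft_force: [-0.8, -0.2, 0.3]
grip_width: 0.0002
clock: 11.6
eef_pos: [0.4864, 0.0105, 0.0162]
tool_rot: [0.743, 0.669, -0.0, -0.0]
ft_force: [-2.2, 0.3, 1.3]
grip_width: -0.0002
```

```bash
python3 -m jog '[[[0.0005,0,0,0,0,0,255],[0.001,-0.0001,0,0,0,0,255],[0.001,-0.0001,0,0,0,0,255]]]'; python3 -m jog '[[[0.0005,0,0,0,0,0,255],[0.001,-0.0001,0,0,0,0,255],[0.001,-0.0001,0,0,0,0,255]]]'
```

```text
clock: 11.85
eef_pos: [0.4865, 0.0105, 0.0161]
tool_rot: [0.743, 0.669, -0.001, -0.001]
ft_force: [-5.7, 0.9, 3.7]
grip_width: 0.0002
clock: 12.1
eef_pos: [0.4864, 0.0105, 0.0159]
tool_rot: [0.743, 0.669, -0.002, -0.002]
ft_force: [-6.7, 1.3, 4.5]
grip_width: 0.0002
```

The tool has stalled and the reaction force is rising, which means the bar is against the stop plate. I'll back off, rise and look.

```bash
python3 -m jog '[[[-0.003,0.0003,0,0,0,0,255],[-0.01,0.001,0,0,0,0,255],[-0.025,0.0025,0,0,0,0,255],[-0.04,0.004,0,0,0,0,255],[-0.05,0.005,0.03,0,0,0,255],[-0.06,0.006,0.07,0,0,0,255],[-0.07,0.007,0.1,0,0,0,255],[-0.1,0.007,0.12,0,0,0,255],[-0.1,0.007,0.12,0,0,0,255]]]'
python3 -c "
from h import *
a=cv2.resize(bot.camera('top')[205:295,235:335],None,fx=4,fy=4,interpolation=cv2.INTER_CUBIC)
b=cv2.resize(bot.camera('side')[180:270,220:320],None,fx=4,fy=4,interpolation=cv2.INTER_CUBIC)
cv2.imwrite('pics/p7.png',np.hstack([a,b]))
c=np.array([.9945,-.105,0]);O=np.array([.569,.0013,0])
for x in(-.07,.05): print((proj('top',O+c*x+[0,0,.0191])-[235,205])*4,(proj('side',O+c*x+[0,0,.0191])-[220,180])*4+[400,0])"
```

```text
clock: 12.85
eef_pos: [0.3878, 0.0173, 0.1402]
tool_rot: [0.743, 0.669, 0.002, 0.002]
ft_force: [-0.1, -0.2, -1.0]
grip_width: 0.0
[181.54191239 315.0522774 ] [419.80235797 184.07130205]
[207.35494343  74.48160772] [680.5243765  116.75786322]
```

View pics/p7.png

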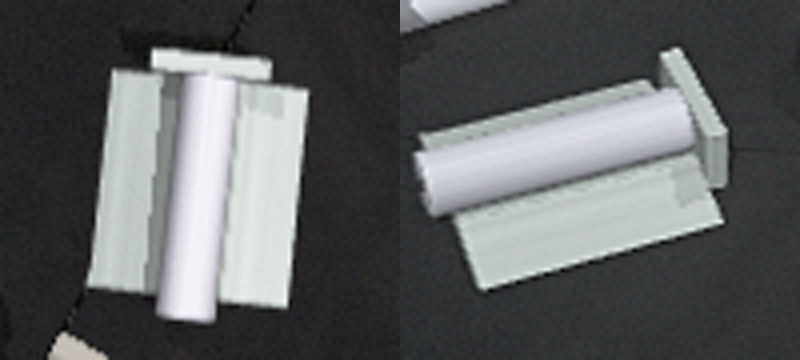

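The bar lies in the groove against the stop plate in both views. In the top crop its far end is at (209,74) and its near end at (187,319), centred between the block's toes at (90,288) and (288,305). The robot is clear, so I'll hand in.

```bash
python3 -c "
from h import *
print(bot.get_obs()['ft_force']);print(bot.job_done())"
```

```text
[ 0.37582553  0.53638369 -0.41032994]
the job is handed in; nothing more can be done
None
```

I rolled the thick bar along the bench with the open fingers, up the ramp and into the groove. I then pushed its near end with the closed fingers until it reached the stop plate, and handed the job in at about 13 s on the robot's clock.

- **Contact with the stop:** the tool stopped advancing at x = 0.486 m while the reaction force rose to about 7 N along the groove.
- **Final pictures:** both views showed the bar lying in the groove with its far end against the plate. The arm was clear, with the wrist force near zero.
- **Other items:** I never touched the thin bar, vial, stopper or jar, but I did not re-measure their positions at the end.
- **Disagreements:**
  - The fingertips of the open gripper stood about 14 mm farther back than `bot.tip_extent` says, so I corrected the push height from the pictures.
  - In the top view the bar's near end lay about 2.5 mm from where my block-pose estimate put it, both sideways and along the groove. It was within about 1 mm of the centre of the block's edges as seen, so I put this down to the estimate.

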